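# Rack the desk microscope up to its working-distance mark

### The arm

A 6-joint arm with a two-finger parallel gripper is mounted at the origin on the work surface. World frame = base frame: x ahead of the robot, y to its left, z up, the work surface at z = 0. Lengths are in mm, angles in rad, forces in N, time in s.
With the tool pointing down it reaches from about 275 to 750 mm from the base axis. Payload 10.2 kg.
Tool frame: the origin (TCP) lies at the very end of the fingers, on their centre line; the grasp point (between the pads) lies 19 mm behind it; z points along the fingers, y is the line along which they close (so a half turn about z gives the same grasp; the last joint's range is limited). The gripper opens to 85 mm and grips with 20 to 120 N. Pads are 22 mm wide; open, the fingers measure 114 mm over their backs; the gripper's body (76 mm by 85 mm) begins 54 mm behind the grasp point. The pads swing forward as they close: fully open they stand 13 mm farther back than shut.
Start: joints at [0.905, 0.313, 1.498, -0, 1.331, -0.223], TCP at [224.96, 474.367, 231.294] pointing down, gripper open.
Joint ranges: [-2.94, 2.94], [-0.97, 2.17], [0.19, 2.56], [-1.23, 4.37], [0.02, 3.11], [-2.88, 2.88]. Speed limits (rad/s): [2.39, 2.39, 3.01, 3.14, 3.14, 3.14].

### API

Orientations are given as a unit quaternion [w, x, y, z].
In Python, from rig import monitor, eyes, job gives the robot as it stands. The module is installed in compiled form; this text tells all that it offers.
- The arm moves only by the tool send_rows, never from a script. Its argument "targets" is one flat list of numbers, 7 for each row, row after row: the turn, a rotation vector about the tool's x, y, z in degrees, then the shift along the tool's x, y, z in units of 60 mm (1.0 is 60 mm), then the opening, from -1 (shut) to 1 (fully open), so that 0 is half open. A call has 1 to 5 rows; each row shifts and turns the commanded pose from where the row before left it, along the tool's axes as they then stand; what a row does not reach is not made up. A row lasts 1/8 s, in which the tool goes at most 62.5 mm and 10.7 degrees, less where a joint would pass 70% of its speed; a pose out of reach is approached as far as the arm can. A call is refused whole if a number of a shift passes 1 or a number of a turn 10.7, either way. A call with a gripper value outside its range is refused whole. The fingers move at their own pace and stop on an object; "newtons" is the grip in N (left out, the last holds). Time passes only in rows, so rows that do not move let the fingers close. It gives the time, the measured TCP pose, the force, the opening and the grip force at its end, in the units of the state.
- monitor.sense(): the state, without advancing time (a new reading comes with each control period).
- eyes.capture(name): name is "side" or "top" or "wrist"; returns a dict with "img" (420x560x3 uint8, red, green, blue), "K" (3x3 intrinsics, pixels), "R" (3x3) and "t" (3): a world point X has camera coordinates R X + t. Camera axes: x right, y down, z forward; pixel columns grow to the right and rows downward; lengths in mm; the calibration is good to about 2 mm. The wrist camera is an equidistant fisheye: a pixel r from the principal point sees the ray r / f radians off the axis. A picture is of the moment at which its call begins. There is no depth.
- job.finish_job(): hands the job in; it is judged then, once.
The state is a dict: "time_s": time; "joints": joint angles; "dq": joint speeds; "tau": joint torques, N m; "eef_pos": TCP position; "ee_rot": TCP orientation; "force": force on the tool from outside, world axes, zero at the start; "wrist_torque": the same for the moment, N m; "grip_width": opening from 0.0 (shut) to 1.0 (fully open); "grip_force": force on a finger pad.
Only numpy, scipy, OpenCV 4.12 (cv2) and the standard library are available. Lean on these libraries where they do the work, as an engineer would, in place of code of your own. Each camera call takes 0.05 s, during which the arm holds its last target. There are 200 camera calls.

### The job

The digital microscope stands too far back from the potsherd on the cork block. With a fingertip, roll the knurled wheel at the end of its slide until the steel index on the carriage stands level with the brass gauge mark on the scale, then take the hand away. Move the microscope only by its wheel, leave the gauge mark where it is set, and do not disturb, pick up or shift the potsherd or any of the things lying about the desk.

Things in the scene. Friction and masses are not known exactly. Their poses are not given: they have to be found in the camera images.
- stage: Focusing slide bolted to the desk, base plate 390 x 110 x 10 mm. Origin on the desk under the middle of the knurled wheel; +x along the slide from wheel to potsherd (the way the lens looks), +y left of that, z up. The aluminium yoke round the wheel is 43 mm along x, 68 mm along y, top 60 mm above the desk. Scale strip on the -y side. Cork block (60 x 70 mm, top 70 mm up) centred at x = 268 mm.
- wheel_top (a point): Highest point of the wheel's rim, 67 mm above the desk; axes as the stage's. Steel wheel, 54 mm in diameter, 20 mm wide with bevelled edges (flat knurled rim 12 mm), axle along stage x; only its top 7 mm stand proud of the yoke; free room above (microscope 85 mm off along +x, 107 mm high). A fingertip pressing 4 to 10 N turns it by friction (about 2 N along the rim); it stays where it is left.
- wheel: The knurled wheel itself, turning freely any number of times. Origin at its middle, on the axle, 40 mm above the desk; its x axis is the axle (along stage x), y and z turn with it. Moving the top of its rim towards stage +y runs the carriage towards the potsherd: 10 mm for each full turn, that is 10 mm for 170 mm of rim; the other way takes it back.
- carriage: Carriage (aluminium block 60 x 64 x 28 mm) with the microscope on it: a white and grey tube 33 mm in diameter, 117 mm long, its axis 86 mm above the desk. Origin at the middle of the block's underside, 22 mm above the desk; axes as the stage's. It slides along stage x, driven by the screw; not to be pushed by hand.
- index_tip (a point): Tip of the steel index, a pointed tongue 10 mm wide on the -y side of the carriage, 50 mm above the desk. Moves with the carriage.
- mark_tip (a point): Tip of the brass gauge mark, a pointed clip 14 mm wide on the outer edge of the scale strip, 50 mm above the desk, pointing at the index; axes as the stage's. It is 5 to 12 mm ahead (stage +x) of the index at the start; the two points stand tip to tip when the microscope is right.
- specimen: Potsherd under study, ochre brown, about 53 x 50 x 13 mm, lying loose on the cork block with its broken edge to the lens, about 26 to 30 mm ahead of the lens at the start. Origin under its middle.
- sherd_a: Loose buff potsherd lying on the desk, about 72 x 52 x 11 mm, origin under its middle; to be left alone.
- sherd_b: Loose grey potsherd lying on the desk, about 60 x 48 x 10 mm, origin under its middle; to be left alone.
- sherd_c: Loose brown potsherd lying on the desk, about 84 x 60 x 13 mm, origin under its middle; to be left alone.
- pencil: Green pencil lying on the desk, 162 mm long along its x, 8 mm thick; to be left alone.
- brush: Flat wooden-handled brush lying on the desk, 155 mm long along its x, 9 mm high; to be left alone.
- callipers: Steel sliding callipers with a black slider lying on the desk, 240 mm long along their x, 10 mm high; to be left alone.
- loupe: Round black magnifier with a handle lying on the desk, glass 60 mm across, 8 mm high; to be left alone.

How it is judged (in metres and radians):
At the end, for the whole second after the job is handed in: The tip of the steel index stands within 1.5 mm of the brass gauge mark's tip, measured along the slide; the carriage is at rest, the gauge mark is where it was set, the potsherd lies where it lay, and nothing is touched (x of index_tip in the frame of mark_tip between -0.0015 and 0.0015 m and linear speed of carriage below 0.002 m/s and distance of mark_tip from where it was at the start of the episode below 0.001 m and distance of specimen from where it was at the start of the episode below 0.003 m).
It fails at once if the wheel is worked with anything but the fingers (contact force between the arm and wheel above 1 N).
It fails at once if the carriage or the microscope is pushed by the hand or arm instead of its wheel (contact force between any of the fingers, the arm and carriage above 3 N).
It fails at once if the gauge mark is shifted (distance of mark_tip from where it was at the start of the episode above 0.001 m).
It fails at once if the potsherd under the microscope is shifted or picked up (distance of specimen from where it was at the start of the episode above 0.003 m).
It fails at once if things lying about the desk are pushed about or picked up (distance of any of sherd_a, sherd_b, sherd_c, pencil, brush, callipers, loupe from where it was at the start of the episode above 0.008 m).
It also fails if it takes over 72 s, if anything falls off the work surface, if the arm or the gripper's body presses on something with over 40 N, if the wrist force passes 120 N, or if a joint passes its speed limit or range.

## Working session

There is one attempt and no reset: what is moved stays moved. The work goes in short steps, Python scripts to look and compute and a tool call to move; the robot and the scene stay as the last step left them, time stands still between calls to the robot, and variables do not carry over. Pictures are saved under pics/ and viewed, at most 10 in all, crops included, and the job is handed in when it is done.

Besides the shell and the picture viewer there is one more tool, called after ">>>" by a JSON object that holds its "api" and its "payload", one argument or row to a line. send_rows: Moves the arm, as the interface text tells. Its arguments: {"type":"object","properties":{"targets":{"type":"array","items":{"type":"number"}},"newtons":{"type":"number"}},"required":["targets"]}

```bash
mkdir -p pics; cat > h.py <<'E'
import numpy as np, cv2, pickle
from rig import monitor, eyes, job
def snap(n,f):
    c=eyes.capture(n); pickle.dump(c,open(f'pics/{f}.pkl','wb')); cv2.imwrite(f'pics/{f}.png',c['img'][:,:,::-1]); return c
def ray(c,uv,fish=False):
    K=c['K'];x=(uv[0]-K[0,2])/K[0,0];y=(uv[1]-K[1,2])/K[1,1]
    if fish:
        r=np.hypot(x,y); d=np.array([np.sin(r)*x/r,np.sin(r)*y/r,np.cos(r)])
    else: d=np.array([x,y,1.])
    R=np.array(c['R']);t=np.array(c['t']);d=R.T@d
    return -R.T@t,d/np.linalg.norm(d)
def atz(c,uv,z,fish=False):
    o,d=ray(c,uv,fish); return o+d*(z-o[2])/d[2]
def tri(rs):
    A=sum(np.eye(3)-np.outer(d,d) for o,d in rs);b=sum((np.eye(3)-np.outer(d,d))@o for o,d in rs)
    p=np.linalg.solve(A,b);return p,[np.linalg.norm(np.cross(p-o,d)) for o,d in rs]
def proj(c,X):
    p=np.array(c['R'])@np.array(X,float)+np.array(c['t']);p=np.array(c['K'])@p;return p[:2]/p[2]
E
python3 - <<'E'
from h import *
for n in('top','side'):
    c=snap(n,n+'0');print(n,c['K'],(-np.array(c['R']).T@c['t']))
a=[cv2.imread(f'pics/{n}0.png') for n in('top','side')]
s=monitor.sense();print(s['ee_rot'],s['force'],s['time_s'])
E
```

```text
top [[488.93444617   0.         276.48795987]
 [  0.         488.93444617 208.95641287]
 [  0.           0.           1.        ]] [ 420.78989532   70.37762337 1089.53742613]
side [[446.76310139   0.         284.08709743]
 [  0.         446.76310139 208.67147183]
 [  0.           0.           1.        ]] [ 478.72180544 -843.65389448  841.36218589]
[-2.56653905e-04  2.19599064e-01  9.75590041e-01 -5.06970751e-04] [-0.41460346 -1.02265329 -0.11756862] 0.1
```

View pics/top0.png

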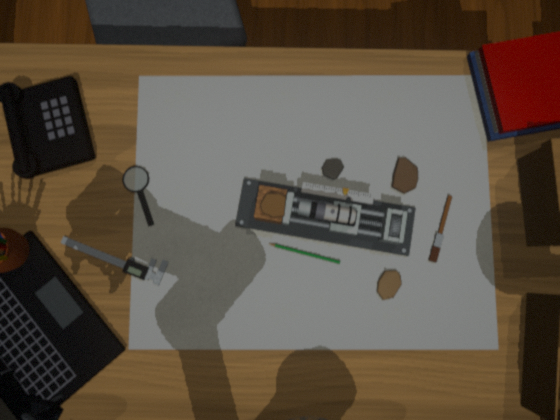

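View pics/side0.png

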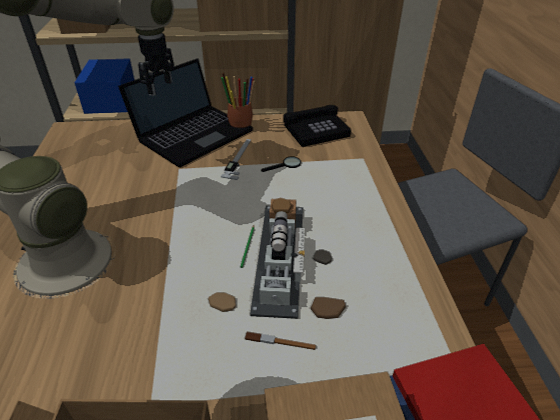

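The top view shows the stage from (240,210) to (412,230), with the wheel at about (396,226), the microscope at (325,210), and the brass mark near (345,190). The side view has the wheel near (275,290) and the brass mark near (300,254). I'll zoom in on both.

```bash
python3 - <<'E'
import cv2,numpy as np
a=cv2.imread('pics/top0.png')[165:265,290:425];b=cv2.imread('pics/side0.png')[190:325,235:345]
a=cv2.resize(a,None,fx=5.9,fy=5.9,interpolation=cv2.INTER_CUBIC);b=cv2.resize(b,None,fx=4.4,fy=4.4,interpolation=cv2.INTER_CUBIC)
f=lambda i:np.clip(i*1.5,0,255).astype('uint8')
cv2.imwrite('pics/tz.png',f(a));cv2.imwrite('pics/sz.png',f(b));print(a.shape,b.shape)
E
```

```text
(590, 796, 3) (594, 484, 3)
```

View pics/tz.png

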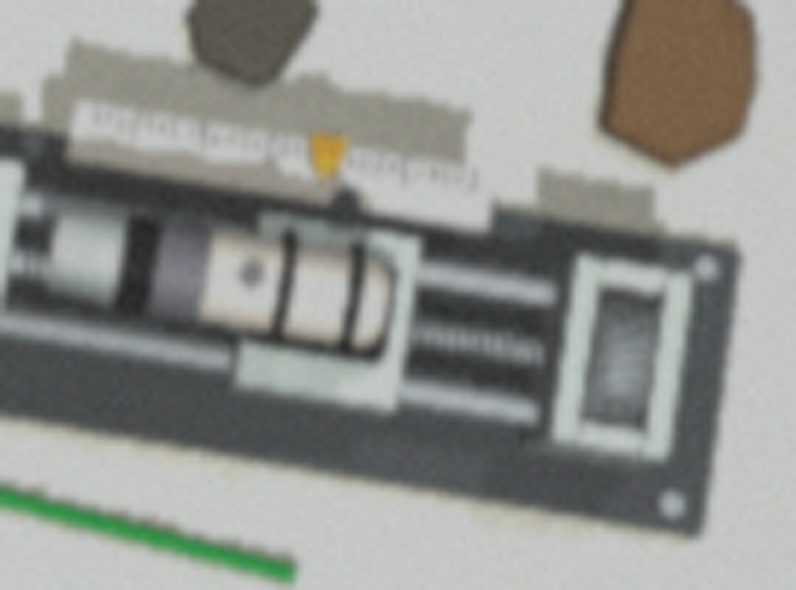

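View pics/sz.png

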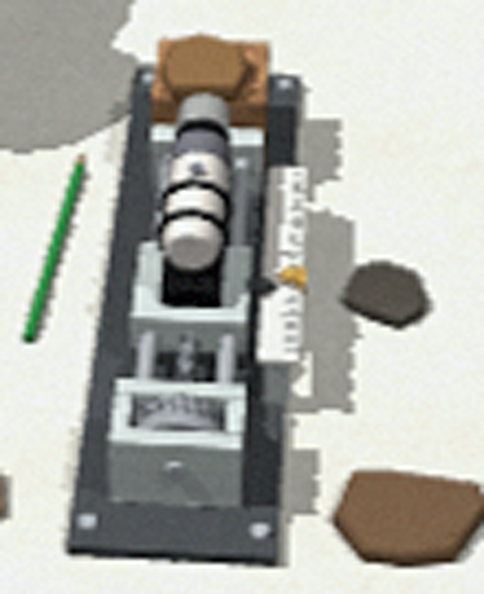

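The zooms give me: in the top zoom, yoke corners (578,255), (692,275), (668,458), (553,440), brass tip (328,178), and index (347,195). In the side zoom, wheel top is about (180,410), brass tip about (281,277), and index tip about (275,283).

```bash
python3 - <<'E'
from h import *
T=pickle.load(open('pics/top0.pkl','rb'));S=pickle.load(open('pics/side0.pkl','rb'))
t=lambda x,y:((x+.5)/5.9-.5+290,(y+.5)/5.9-.5+165); s=lambda x,y:((x+.5)/4.4-.5+235,(y+.5)/4.4-.5+190)
Y=np.array([atz(T,t(*p),60) for p in[(578,255),(692,275),(668,458),(553,440)]]);print(Y.round(1),Y.mean(0))
YS=np.array([atz(S,s(*p),60) for p in[(128,378),(246,380),(243,446),(107,442)]]);print('side',YS.round(1),YS.mean(0))
B=np.array([atz(T,t(*p),10) for p in[(740,245),(697,535)]]);print('base',B.round(1))
for n,a,b in(('wheel',(622,350),(180,413)),('mark',(328,178),(281,277)),('index',(347,190),(273,284))):
    p,e=tri([ray(T,t(*a)),ray(S,s(*b))]);print(n,p.round(1),np.round(e,1))
m=atz(T,t(328,178),50);i=atz(T,t(347,190),50);print(m,i)
# yaw from yoke long edges (stage y) and short
v=(Y[0]+Y[3]-Y[1]-Y[2])/2;w=(Y[2]+Y[3]-Y[0]-Y[1])/2;print(np.linalg.norm(v),np.linalg.norm(w),np.degrees(np.arctan2(v[1],v[0])),np.degrees(np.arctan2(w[1],w[0])),np.degrees(np.arctan2(*(B[1]-B[0])[1::-1])))
# base plate long edge
c=lambda u,v:atz(T,(u,v),10)
q=[c(243.5,178),c(415.5,206.5),c(408.5,255),c(236.5,227)];print(np.round(q,1),np.mean(q,0))
s=monitor.sense();W=snap('wrist','w0');print(W['K'],-np.array(W['R']).T@W['t'],np.array(W['R'])[2])
E
```

```text
[[ 563.9 -158.8   60. ]
 [ 557.4 -199.7   60. ]
 [ 491.4 -190.    60. ]
 [ 497.1 -149.1   60. ]] [ 527.46514735 -174.40522702   60.        ]
side [[ 503.8 -146.4   60. ]
 [ 565.6 -153.1   60. ]
 [ 559.4 -197.2   60. ]
 [ 490.6 -188.6   60. ]] [ 529.84041756 -171.3038679    60.        ]
base [[ 575.8 -231.1   10. ]
 [ 466.4 -213.    10. ]]
wheel [ 529.4 -173.8   61.4] [0.3 0.3]
mark [593.1 -70.2  50.5] [1.2 1.2]
index [588.2 -76.9  52.2] [0.8 0.8]
[592.04700201 -70.28795694  50.        ] [587.73808427 -77.2075352   50.        ]
41.3193590803911 67.06548058097133 81.49388439040342 171.70891052195466 170.61780110240338
[[ 632.8  152.6   10. ]
 [ 574.9 -232.1   10. ]
 [ 467.  -214.7   10. ]
 [ 522.   165.1   10. ]] [549.16114736 -32.29248721  10.        ]
[[325.1922621    0.         282.16528337]
 [  0.         325.1922621  212.08233919]
 [  0.           0.           1.        ]] [154.61586415 507.01763901 374.51311721] [ 0.27665153 -0.1317958  -0.95188959]
```

>>> {"api": "send_rows", "payload": {
  "targets": [0,0,0,-0.61,-0.51,0,-1,0,0,0,-0.61,-0.51,0,-1,0,0,0,-0.61,-0.51,0,-1,0,0,0,-0.61,-0.51,0,-1,0,0,0,-0.61,-0.51,0,-1],
  "newtons": 40
}}

```text
time_s: 0.78
eef_pos: [325.1, 256.3, 231.2]
ee_rot: [-0.0, 0.22, 0.976, -0.0]
force: [0.3, -0.1, -0.5]
grip_width: -0.001
grip_force: 0.0
```

>>> {"api": "send_rows", "payload": {
  "targets": [0,0,0,-0.61,-0.51,0,-1,0,0,0,-0.61,-0.51,0,-1,0,0,0,-0.61,-0.51,0,-1,0,0,0,-0.61,-0.51,0,-1,0,0,0,-0.61,-0.51,0,-1]
}}

```text
time_s: 1.4
eef_pos: [424.9, 39.5, 231.3]
ee_rot: [0.0, 0.22, 0.976, 0.0]
force: [0.7, 0.3, 0.6]
grip_width: -0.001
grip_force: 0.0
```

>>> {"api": "send_rows", "payload": {
  "targets": [0,0,0,-0.61,-0.51,0,-1,0,0,0,-0.61,-0.51,0,-1,0,0,0,-0.61,-0.51,0,-1,0,0,-8.5,0,0,0,-1,0,0,-8.5,0,0,0,-1]
}}

```text
time_s: 2.02
eef_pos: [484.4, -89.4, 230.8]
ee_rot: [-0.0, 0.071, 0.997, 0.0]
force: [0.1, 0.1, -0.6]
grip_width: 0.004
grip_force: 0.0
```

>>> {"api": "send_rows", "payload": {
  "targets": [0,0,0,-0.46,-0.64,0,-1,0,0,0,-0.46,-0.64,0,-1,0,0,0,0,0,0.9,-1,0,0,0,0,0,0.9,-1,0,0,0,0,0,0,-1]
}}

```text
time_s: 2.65
eef_pos: [526.1, -172.0, 120.3]
ee_rot: [-0.004, 0.073, 0.997, 0.002]
force: [0.2, -0.5, 1.4]
grip_width: 0.001
grip_force: 0.0
```

```bash
python3 - <<'E'
from h import *
c=snap('wrist','w1');s=monitor.sense();print(s['eef_pos'],s['force'],-np.array(c['R']).T@c['t'])
cv2.imwrite('pics/w1z.png',np.clip(cv2.resize(c['img'][:,:,::-1],(800,600),interpolation=cv2.INTER_CUBIC)*1.4,0,255))
E
```

```text
[ 527.62775561 -172.80546321  123.29305953] [ 0.01503363 -0.07642777  0.31017041] [ 450.01756173 -162.05658757  264.52036366][ WARN:0@1.919] global loadsave.cpp:1063 imwrite_ Unsupported depth image for selected encoder is fallbacked to CV_8U.
```

View pics/w1z.png

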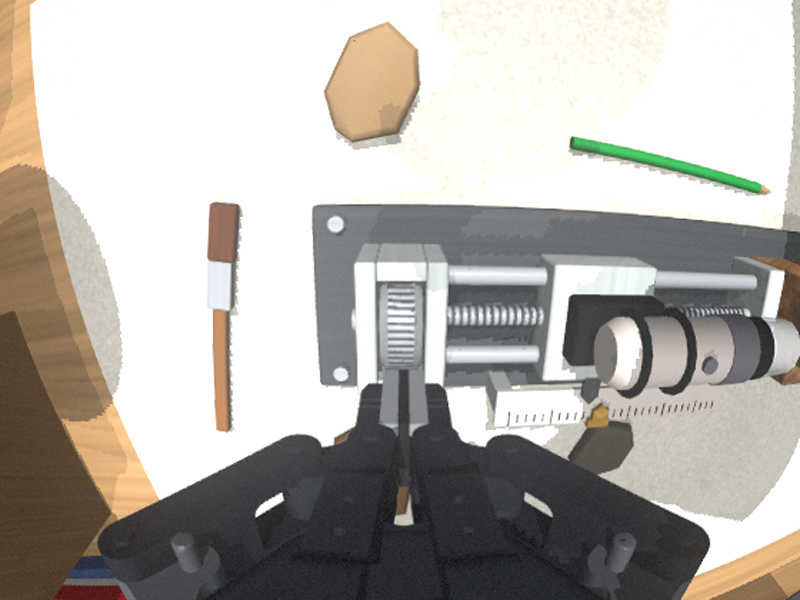

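The wrist view shows the wheel at about (402,325), just ahead of the shut fingertips at (405,370). The index is at about (590,395), and the brass mark's tip is at about (598,407), on the -y side.

```bash
python3 - <<'E'
from h import *
c=pickle.load(open('pics/w1.pkl','rb'));k=560/800
f=lambda x,y,z:atz(c,((x+.5)*k-.5,(y+.5)*k-.5),z,True)
for n,p,z in(('yokeL',(357,248),60),('yokeR',(447,248),60),('wheelL',(381,325),64),('wheelR',(424,325),64),('wheelfar',(401,282),60),('index',(591,400),50),('mark',(598,406),50)):print(n,f(*p,z).round(1))
ux=np.array([.146,.989]);uy=np.array([-.989,.146])
a=f(598,406,50)-f(591,400,50);print(a[:2]@ux,a[:2]@uy)
p=f(402,325,64)[:2];tcp=monitor.sense()['eef_pos'][:2];print((p-tcp)@ux,(f(402,248,60)[:2]-tcp)@ux,(f(402,248,60)[:2]-tcp)@uy)
im=c['img'][245:305,380:470];cv2.imwrite('pics/w1c.png',cv2.resize(im[:,:,::-1],None,fx=8,fy=8,interpolation=cv2.INTER_CUBIC))
E
```

```text
yokeL [ 485.  -187.5   60. ]
yokeR [ 490.9 -147.6   60. ]
wheelL [ 521.4 -182.3   64. ]
wheelR [ 524.3 -162.7   64. ]
wheelfar [ 503.5 -170.3   60. ]
index [588.5 -75.3  50. ]
mark [593.5 -70.8  50. ]
5.240964575782227 -4.253278604995076
-0.6106526148564887 -0.6107517497030166 39.91557261733536
```

View pics/w1c.png

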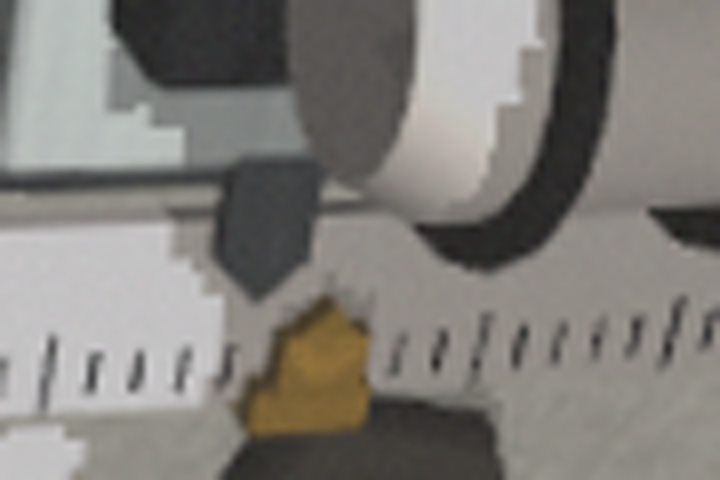

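The crop shows the index tip at (256,300), full-image (412.0,282.5). The brass tip is at (329,297), full-image (421.1,282.1).

```bash
cat >> h.py <<'E'
ux=np.array([.146,.989]);uy=np.array([-.989,.146])
def gap(c,i,m,z=50):
    a=atz(c,i,z,True)-atz(c,m,z,True);return a[:2]@ux,a[:2]@uy
E
python3 - <<'E'
from h import *
c=pickle.load(open('pics/w1.pkl','rb'));print(gap(c,(412,282.5),(421.1,282.1)))
tcp=np.array([527.6,-172.8])
for v in(240,248,256,262,280,284,288):
    for z in(10,60):
        print(v,z,((atz(c,(402*.7,v*.7),z,True)[:2]-tcp)@uy).round(1),end=' | ')
    print(c['img'][int(v*.7),[255,282,309]].tolist())
print(c['img'][165:204,282].mean(1).round().tolist());print(c['img'][165:204,257].mean(1).round().tolist())
E
```

```text
(np.float64(-8.282940330970101), np.float64(0.17997449246038721))
240 10 34.9 | 240 60 43.4 | [[88, 88, 93], [79, 81, 84], [80, 81, 85]]
248 10 30.4 | 248 60 39.8 | [[115, 117, 115], [114, 117, 117], [84, 86, 87]]
256 10 25.8 | 256 60 36.1 | [[116, 119, 117], [115, 120, 117], [115, 119, 117]]
262 10 22.4 | 262 60 33.4 | [[138, 142, 140], [133, 138, 136], [123, 129, 128]]
280 10 12.0 | 280 60 25.0 | [[188, 194, 190], [150, 154, 153], [168, 175, 171]]
284 10 9.6 | 284 60 23.1 | [[190, 195, 192], [76, 78, 79], [168, 174, 171]]
288 10 7.3 | 288 60 21.2 | [[187, 194, 190], [88, 91, 94], [169, 176, 172]]
[82.0, 80.0, 83.0, 81.0, 79.0, 94.0, 116.0, 118.0, 116.0, 117.0, 116.0, 116.0, 117.0, 117.0, 117.0, 115.0, 116.0, 114.0, 136.0, 181.0, 189.0, 189.0, 189.0, 190.0, 192.0, 193.0, 196.0, 194.0, 196.0, 196.0, 193.0, 152.0, 69.0, 78.0, 99.0, 97.0, 91.0, 124.0, 149.0]
[91.0, 90.0, 91.0, 89.0, 89.0, 105.0, 118.0, 117.0, 115.0, 117.0, 114.0, 115.0, 116.0, 118.0, 117.0, 117.0, 118.0, 118.0, 141.0, 185.0, 192.0, 193.0, 194.0, 197.0, 195.0, 197.0, 195.0, 196.0, 194.0, 196.0, 195.0, 196.0, 194.0, 195.0, 195.0, 195.0, 194.0, 196.0, 195.0]
```

>>> {"api": "send_rows", "payload": {
  "targets": [0,0,0,-0.15,-0.01,0.4,-1,0,0,0,0,0,0.42,-1,0,0,0,0,0,0.05,-1,0,0,0,0,0,0,-1]
}}

```text
time_s: 3.2
eef_pos: [537.6, -175.3, 73.2]
ee_rot: [0.001, 0.073, 0.997, -0.001]
force: [0.8, 0.7, 0.8]
grip_width: 0.002
grip_force: 0.0
```

>>> {"api": "send_rows", "payload": {
  "targets": [0,0,0,0,0,0.02,-1,0,0,0,0,0,0.01,-1,0,0,0,0,0,0,-1]
}}

```text
time_s: 3.58
eef_pos: [536.8, -174.9, 69.6]
ee_rot: [0.0, 0.073, 0.997, -0.0]
force: [-0.5, -0.1, 0.4]
grip_width: -0.004
grip_force: 0.0
```

>>> {"api": "send_rows", "payload": {
  "targets": [0,0,0,0,0,0.02,-1,0,0,0,0,0,0,-1]
}}

```text
time_s: 3.82
eef_pos: [536.6, -174.8, 68.0]
ee_rot: [-0.0, 0.073, 0.997, 0.0]
force: [0.4, 0.3, 0.1]
grip_width: 0.001
grip_force: 0.0
```

>>> {"api": "send_rows", "payload": {
  "targets": [0,0,0,0,0,0.02,-1,0,0,0,0,0,0,-1]
}}

```text
time_s: 4.08
eef_pos: [536.7, -174.9, 67.0]
ee_rot: [0.0, 0.073, 0.997, -0.0]
force: [0.3, 0.9, 0.5]
grip_width: -0.001
grip_force: 0.4
```

>>> {"api": "send_rows", "payload": {
  "targets": [0,0,0,0,0,0.01,-1,0,0,0,0,0,0,-1]
}}

```text
time_s: 4.32
eef_pos: [537.0, -175.0, 66.8]
ee_rot: [0.0, 0.073, 0.997, -0.0]
force: [-0.1, 0.7, 4.8]
grip_width: -0.002
grip_force: 2.3
```

>>> {"api": "send_rows", "payload": {
  "targets": [0,0,0,0,0,0.01,-1,0,0,0,0,0,0,-1]
}}

```text
time_s: 4.58
eef_pos: [537.3, -175.0, 66.6]
ee_rot: [0.001, 0.073, 0.997, -0.0]
force: [-0.0, 0.7, 7.8]
grip_width: 0.001
grip_force: 4.1
```

>>> {"api": "send_rows", "payload": {
  "targets": [0,0,0,0.07,0,0,-1,0,0,0,0.07,0,0,-1]
}}

```text
time_s: 4.82
eef_pos: [529.4, -173.8, 66.9]
ee_rot: [0.002, 0.073, 0.997, -0.0]
force: [1.6, 3.1, 9.1]
grip_width: 0.001
grip_force: 4.6
```

>>> {"api": "send_rows", "payload": {
  "targets": [0,0,0,0.08,0,0,-1,0,0,0,0.08,0,0,-1,0,0,0,0,0,0,-1]
}}

```text
time_s: 5.2
eef_pos: [519.5, -172.3, 66.8]
ee_rot: [0.001, 0.073, 0.997, -0.0]
force: [0.8, 2.6, 9.4]
grip_width: 0.001
grip_force: 4.7
```

```bash
python3 - <<'E'
from h import *
c=snap('wrist','w2');im=c['img']
a=cv2.resize(im[150:320,200:300],None,fx=3.5,fy=3.5,interpolation=cv2.INTER_CUBIC);b=cv2.resize(im[235:325,390:450],None,fx=6.6,fy=6.6,interpolation=cv2.INTER_CUBIC)[:594]
a=cv2.copyMakeBorder(a,0,max(0,b.shape[0]-a.shape[0]),0,0,0)[:594];b=cv2.copyMakeBorder(b,0,a.shape[0]-b.shape[0],0,0,0) if a.shape[0]>b.shape[0] else b
o=np.hstack([a,b]);print(a.shape,b.shape);cv2.imwrite('pics/w2c.png',o[:,:,::-1])
E
```

```text
(594, 350, 3) (594, 396, 3)
```

View pics/w2c.png

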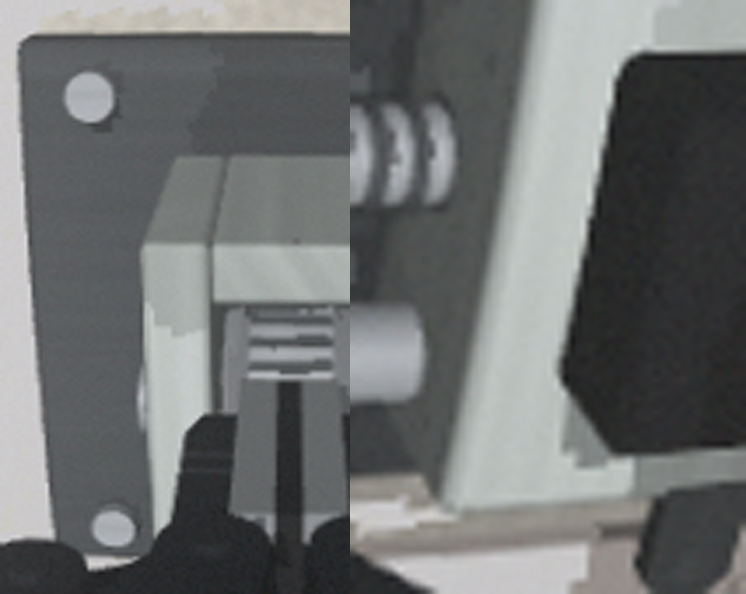

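>>> {"api": "send_rows", "payload": {
  "targets": [0,0,0,0,0,-0.08,-1,0,0,0,-0.32,0,0,-1,0,0,0,0,0,0.08,-1,0,0,0,0.16,0,0,-1,0,0,0,0.16,0,0,-1]
}}

```text
time_s: 5.88
eef_pos: [519.3, -172.4, 66.8]
ee_rot: [0.002, 0.073, 0.997, -0.001]
force: [2.1, 0.8, 9.2]
grip_width: -0.002
grip_force: 4.5
```

>>> {"api": "send_rows", "payload": {
  "targets": [0,0,0,0,0,-0.08,-1,0,0,0,-0.32,0,0,-1,0,0,0,0,0,0.08,-1,0,0,0,0.16,0,0,-1,0,0,0,0.16,0,0,-1]
}}

```text
time_s: 6.5
eef_pos: [519.3, -172.4, 66.8]
ee_rot: [0.002, 0.073, 0.997, -0.001]
force: [2.1, 0.9, 10.4]
grip_width: -0.002
grip_force: 4.8
```

>>> {"api": "send_rows", "payload": {
  "targets": [0,0,0,0,0,-0.08,-1,0,0,0,-0.32,0,0,-1,0,0,0,0,0,0.08,-1,0,0,0,0.16,0,0,-1,0,0,0,0.16,0,0,-1]
}}

```text
time_s: 7.12
eef_pos: [519.3, -172.4, 66.8]
ee_rot: [0.002, 0.073, 0.997, -0.001]
force: [1.7, 1.9, 9.6]
grip_width: -0.002
grip_force: 5.0
```

>>> {"api": "send_rows", "payload": {
  "targets": [0,0,0,0,0,-0.2,-1,0,0,0,-0.16,0,-0.3,-1,0,0,0,0,0,-0.4,-1,0,0,0,0,0,0,-1,0,0,0,0,0,0,-1]
}}

```text
time_s: 7.75
eef_pos: [527.8, -173.4, 118.7]
ee_rot: [-0.001, 0.073, 0.997, 0.0]
force: [-0.9, -0.0, 0.3]
grip_width: 0.001
grip_force: 0.0
```

```bash
cat >> h.py <<'E'
def tips(c):
    # brass blob nearest the expected mark, index tip = dark blob beside it; all in full-image pixels
    im=c['img'].astype(int);h=cv2.cvtColor(c['img'],cv2.COLOR_RGB2HSV)
    M=((h[...,0]>15)&(h[...,0]<30)&(h[...,1]>120)).astype('uint8')
    e=projf(c,[593.5,-70.8,50]);yy,xx=np.mgrid[:420,:560];M&=(np.hypot(xx-e[0],yy-e[1])<22).astype('uint8')
    ys,xs=np.nonzero(M);return e,xs,ys
def projf(c,X):
    p=np.array(c['R'])@np.array(X,float)+np.array(c['t']);r=np.hypot(p[0],p[1]);th=np.arctan2(r,p[2]);K=c['K']
    return np.array([K[0,0]*th*p[0]/r+K[0,2],K[1,1]*th*p[1]/r+K[1,2]])
E
python3 - <<'E'
from h import *
print(monitor.sense()['eef_pos'])
c1=pickle.load(open('pics/w1.pkl','rb'));c2=snap('wrist','w3')
for c in(c1,c2):
    e,xs,ys=tips(c);t=ys.min();print(e,len(xs),[(r,xs[ys==r].min(),xs[ys==r].max()) for r in range(t,t+6)])
x,y=e.astype(int)
cv2.imwrite('pics/w3c.png',cv2.resize(c2['img'][y-30:y+25,x-45:x+40,::-1],None,fx=9,fy=9,interpolation=cv2.INTER_CUBIC));print(x-45,y-30)
E
```

```text
[ 527.75679387 -173.36127128  118.70823886]
[418.42001125 284.08699506] 161 [(284, np.int64(421), np.int64(422)), (285, np.int64(419), np.int64(423)), (286, np.int64(418), np.int64(424)), (287, np.int64(416), np.int64(425)), (288, np.int64(415), np.int64(425)), (289, np.int64(415), np.int64(425))]
[420.95242061 282.5334965 ] 163 [(282, np.int64(423), np.int64(424)), (283, np.int64(422), np.int64(425)), (284, np.int64(421), np.int64(426)), (285, np.int64(419), np.int64(428)), (286, np.int64(418), np.int64(428)), (287, np.int64(418), np.int64(427))]
375 252
```

View pics/w3c.png

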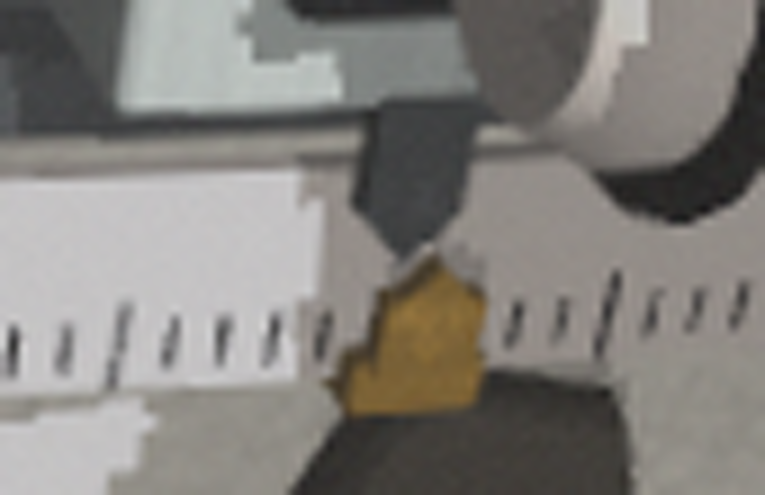

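In the crop the index tip is at (404,258) and the brass tip at (435,258), so about 3.4 px or 3.0 mm remain. That calls for two more full strokes, then another look.

>>> {"api": "send_rows", "payload": {
  "targets": [0,0,0,-0.16,0,0.42,-1,0,0,0,0,0,0.38,-1,0,0,0,0,0,0.1,-1,0,0,0,0.16,0,0,-1,0,0,0,0.16,0,0,-1]
}}

```text
time_s: 8.43
eef_pos: [519.8, -172.0, 66.8]
ee_rot: [0.002, 0.073, 0.997, -0.0]
force: [0.7, 4.5, 9.1]
grip_width: -0.001
grip_force: 4.7
```

>>> {"api": "send_rows", "payload": {
  "targets": [0,0,0,0,0,-0.08,-1,0,0,0,-0.32,0,0,-1,0,0,0,0,0,0.08,-1,0,0,0,0.16,0,0,-1,0,0,0,0.16,0,0,-1]
}}

```text
time_s: 9.05
eef_pos: [519.5, -172.5, 66.8]
ee_rot: [0.002, 0.073, 0.997, -0.001]
force: [1.4, 1.7, 9.5]
grip_width: 0.0
grip_force: 4.8
```

>>> {"api": "send_rows", "payload": {
  "targets": [0,0,0,0,0,-0.2,-1,0,0,0,-0.16,0,-0.3,-1,0,0,0,0,0,-0.4,-1,0,0,0,0,0,0,-1,0,0,0,0,0,0,-1]
}}

```text
time_s: 9.68
eef_pos: [527.8, -173.4, 118.7]
ee_rot: [-0.001, 0.073, 0.997, 0.0]
force: [-0.0, 0.3, -0.6]
grip_width: 0.003
grip_force: 0.0
```

```bash
python3 - <<'E'
from h import *
print(monitor.sense()['eef_pos']);c=snap('wrist','w4');x,y=375,252
cv2.imwrite('pics/w4c.png',cv2.resize(c['img'][y:y+55,x:x+85,::-1],None,fx=9,fy=9,interpolation=cv2.INTER_CUBIC))
E
```

```text
[ 527.80985605 -173.40522099  118.73271188]
```

View pics/w4c.png

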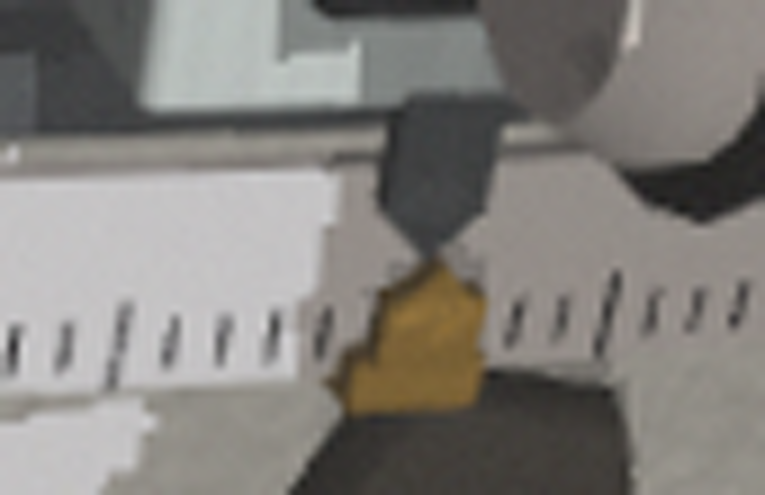

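In the crop the index tip is at (428,255) and the brass tip at (436,260), leaving about 0.9 mm. A final stroke of about 13 mm should close it.

>>> {"api": "send_rows", "payload": {
  "targets": [0,0,0,-0.11,0,0.42,-1,0,0,0,0,0,0.38,-1,0,0,0,0,0,0.1,-1,0,0,0,0.11,0,0,-1,0,0,0,0.11,0,0,-1]
}}

```text
time_s: 10.35
eef_pos: [522.9, -172.5, 66.8]
ee_rot: [0.002, 0.073, 0.997, -0.0]
force: [2.1, 3.6, 11.4]
grip_width: -0.0
grip_force: 5.7
```

>>> {"api": "send_rows", "payload": {
  "targets": [0,0,0,0,0,-0.2,-1,0,0,0,-0.11,0,-0.3,-1,0,0,0,0,0,-0.4,-1,0,0,0,0,0,0,-1,0,0,0,0,0,0,-1]
}}

```text
time_s: 10.98
eef_pos: [527.9, -173.4, 118.8]
ee_rot: [-0.001, 0.073, 0.997, 0.0]
force: [-0.0, 0.2, -0.4]
grip_width: -0.004
grip_force: 0.0
```

```bash
python3 - <<'E'
from h import *
print(monitor.sense()['eef_pos']);c=snap('wrist','w5');x,y=375,252
cv2.imwrite('pics/w5c.png',cv2.resize(c['img'][y:y+55,x:x+85,::-1],None,fx=9,fy=9,interpolation=cv2.INTER_CUBIC))
p=lambda u,v:(x+(u+.5)/9-.5,y+(v+.5)/9-.5)
print(gap(c,p(428,255),p(436,260)),gap(c,p(404,258),p(435,258)))
a=projf(c,[593,-71,50]);b=projf(c,[593-9.89*.2,-71+1.46*.2,50]);print(9*(b-a))
E
```

```text
[ 527.90923868 -173.44832518  118.76923417]
(np.float64(-0.9264646377060856), np.float64(0.5758934325102157)) (np.float64(-3.169115871370063), np.float64(0.20710793020959467))
[  3.95256651 -19.40213639]
```

View pics/w5c.png

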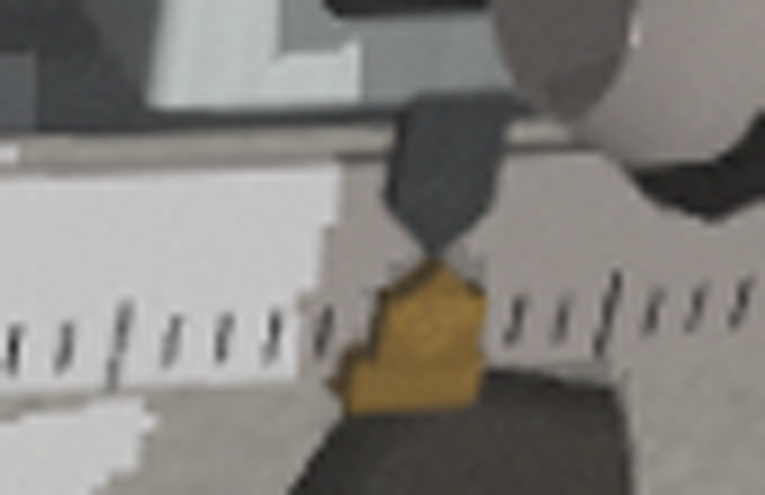

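In the crop the index tip is at (433,255) and the brass tip at (436,260), a gap of about 0.4 mm (0.9 mm if I go by the shoulders). One short nudge will centre it, and I'll check that numerically.

>>> {"api": "send_rows", "payload": {
  "targets": [0,0,0,-0.06,0,0.42,-1,0,0,0,0,0,0.38,-1,0,0,0,0,0,0.1,-1,0,0,0,0.06,0,0,-1,0,0,0,0.06,0,0,-1]
}}

```text
time_s: 11.65
eef_pos: [525.9, -173.0, 66.8]
ee_rot: [0.002, 0.073, 0.997, -0.0]
force: [2.7, 3.1, 11.3]
grip_width: 0.004
grip_force: 5.7
```

>>> {"api": "send_rows", "payload": {
  "targets": [0,0,0,0,0,-0.2,-1,0,0,0,-0.06,0,-0.3,-1,0,0,0,0,0,-0.4,-1,0,0,0,0,0,0,-1,0,0,0,0,0,0,-1]
}}

```text
time_s: 12.28
eef_pos: [527.9, -173.4, 118.8]
ee_rot: [-0.001, 0.073, 0.997, 0.0]
force: [-0.2, 0.6, -0.4]
grip_width: 0.0
grip_force: 0.0
```

```bash
python3 - <<'E'
from h import *
print(monitor.sense()['eef_pos']);snap('wrist','w6')
up=lambda n:cv2.resize(cv2.imread(f'pics/{n}.png')[252:307,375:460],None,fx=9,fy=9,interpolation=cv2.INTER_CUBIC)
r=up('w5')
def shift(im,box):
    x0,y0,x1,y1=box;m=cv2.matchTemplate(im[y0-30:y1+30,x0-60:x1+60],r[y0:y1,x0:x1],cv2.TM_CCOEFF_NORMED)
    _,v,_,l=cv2.minMaxLoc(m);return l[0]-60,l[1]-30,round(v,2)
for n in('w3','w4','w6'):
    i=up(n);print(n,'index',shift(i,(375,165,510,250)),'mark',shift(i,(330,262,495,410)))
    g=i[...].astype(int)
# tip columns, all in 9x crop px
for n in('w3','w4','w5','w6'):
    i=up(n).astype(int);d=(i.max(2)<95)
    print(n,[(y,int(np.nonzero(d[y,350:560])[0].mean()+350)) if d[y,350:560].any() else None for y in(150,170,190,210,225,240,250)])
h=cv2.cvtColor(up('w6'),cv2.COLOR_BGR2HSV);B=(h[...,0]>15)&(h[...,0]<30)&(h[...,1]>120)
print([(y,np.nonzero(B[y])[0][[0,-1]].tolist()) for y in range(258,300,6) if B[y].any()])
E
```

```text
[ 527.89061766 -173.42656313  118.76458633]
w3 index (-31, 2, 0.98) mark (-1, 2, 0.99)
w4 index (-7, 1, 0.99) mark (0, 1, 0.99)
w6 index (3, -1, 0.99) mark (0, 0, 1.0)
w3 [(150, 443), (170, 410), (190, 408), (210, 407), (225, 408), (240, 407), (250, 403)]
w4 [(150, 469), (170, 434), (190, 431), (210, 432), (225, 430), (240, 430), (250, 428)]
w5 [(150, 464), (170, 442), (190, 438), (210, 438), (225, 438), (240, 435), (250, 434)]
w6 [(150, 463), (170, 445), (190, 440), (210, 441), (225, 441), (240, 439), (250, 436)]
[(276, [435, 452]), (282, [429, 457]), (288, [417, 467]), (294, [384, 479])]
```

>>> {"api": "send_rows", "payload": {
  "targets": [0,0,0,-0.07,0,0.42,-1,0,0,0,0,0,0.38,-1,0,0,0,0,0,0.1,-1,0,0,0,0.07,0,0,-1,0,0,0,0.07,0,0,-1]
}}

```text
time_s: 12.95
eef_pos: [525.3, -172.9, 66.8]
ee_rot: [0.002, 0.073, 0.997, -0.0]
force: [2.2, 4.1, 11.1]
grip_width: -0.001
grip_force: 5.8
```

>>> {"api": "send_rows", "payload": {
  "targets": [0,0,0,0,0,-0.2,-1,0,0,0,-0.07,0,-0.3,-1,0,0,0,0,0,-0.4,-1,0,0,0,0,0,-0.5,-1,0,0,0,0,0,0.5,-1]
}}

```text
time_s: 13.58
eef_pos: [530.3, -174.8, 123.3]
ee_rot: [0.004, 0.073, 0.997, -0.002]
force: [-0.7, -0.1, -0.2]
grip_width: 0.003
grip_force: 0.0
```

>>> {"api": "send_rows", "payload": {
  "targets": [0,0,0,0,0,0,-1,0,0,0,0,0,0,-1]
}}

```text
time_s: 13.82
eef_pos: [528.4, -173.7, 120.2]
ee_rot: [-0.0, 0.073, 0.997, 0.0]
force: [0.4, -0.0, -0.2]
grip_width: 0.005
grip_force: 0.0
```

```bash
python3 - <<'E'
from h import *
print(monitor.sense()['eef_pos']);snap('wrist','w7')
up=lambda n:cv2.resize(cv2.imread(f'pics/{n}.png')[252:307,375:460],None,fx=9,fy=9,interpolation=cv2.INTER_CUBIC)
for n in('w6','w7'):
    i=up(n).astype(int);d=(i.max(2)<95)
    print(n,[(y,int(np.nonzero(d[y,370:540])[0].mean()+370)) for y in(190,210,225,240,250)])
E
```

```text
[ 528.447535   -173.73019192  120.16925111]
w6 [(190, 440), (210, 441), (225, 441), (240, 439), (250, 436)]
w7 [(190, 442), (210, 444), (225, 440), (240, 436), (250, 428)]
```

```bash
python3 -c "
from rig import job
print(job.finish_job())"
```

```text
the job is handed in; nothing more can be done
None
```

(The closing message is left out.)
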